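Shift the dish rotator into third and start it

TASK

The gear lever of the dish rotator stands somewhere in the left-hand arm of its H-shaped gate. With the fingers closed, push its knob along the gate, across to the right-hand arm and then forward (away from you) fully home into the third slot, the far right one, and only then press the start button right down and let it come up again. Grip and lift nothing, do not take the knob between the fingers, and leave the dish, the bottles and the marker where they are.

Things in the scene. Friction and masses are not known exactly. Their poses are not given: they have to be found in the camera images.
- mixer: the dish rotator: a white box 180 (x) by 260 (y) mm, fixed, its deck 56 mm above the desk. Origin on the desk under its centre; x points forward (away from its grey front panel and the robot), y to the left. On the deck: left the gate plate; right rear a round platform (84 mm diameter, top 72 mm up, centre 35 mm forward and 70 mm right of the origin) with the dish; right front the start button
- gate_center (a point): centre of the H-shaped gate, on top of its aluminium plate (78 x 76 mm), 62 mm above the desk. The neutral channel runs left-right through it, 16 mm wide; 18 mm left and right of the centre a slot, 12 mm wide, runs 27 mm forward and 27 mm back. Slot 1 is left far, 2 left near, 3 right far, 4 right near. The solid tongues between the slots have rounded corners
- knob (a point): centre of the lever's black knob (29 mm diameter, from 16 mm below to 14 mm above this point) on an 8 mm rod. The lever turns about a point 115 mm below it, under the gate centre, 4 mm above the desk: knob 119 mm up when upright, about 106 mm at a slot's end, 38 mm forward or back and 36 mm sideways of upright. It stays where left; 1 to 2 N at the knob moves it
- gear_across (a joint): sideways tilt of the lever, rad: 0 upright, positive to the right, stops at -0.34 and +0.34. In the left slots it lies between -0.34 and -0.28, in the right slots between 0.28 and 0.34
- gear_shift (a joint): forward tilt of the lever, rad: 0 in the neutral channel (free to go across within about 0.07 of 0), positive forward (away from the robot), stops at -0.34 and +0.34; fully home in a forward slot at +0.34
- start_top (a point): centre of the top of the start button, a grey round push button of 30 mm diameter in a black ring 46 mm wide, at the right front of the deck, 78 mm above the desk. It springs back
- start (a joint): travel of the start button, m: 0 released, 0.006 fully down, which takes about 5 N
- dish: a bystander: a flat pink petri dish, 64 mm diameter, 13 mm high, lying loose on the platform. Origin at the centre of its underside
- bottle_a: a bystander: an amber dropper bottle, 30 mm diameter, 74 mm tall, standing loose on the desk at the right of the rotator. Origin at the centre of its underside
- bottle_b: a bystander: a white bottle with a black cap, 37 mm diameter, 104 mm tall, standing loose on the desk at the right of the rotator. Origin at the centre of its underside
- marker: a bystander: a red and white marker pen, 132 mm long (along its y axis), 12 mm thick, lying loose in front of the rotator. Origin at the centre of its underside
- glue: a bystander: a white bottle with an orange cap, 35 mm diameter, 88 mm tall, standing loose to the left of the rotator. Origin at the centre of its underside

How it is judged:
By the outcome, as a careful person would: the job done as asked, in the order asked, and still so for the second after the job is handed in, with the robot touching nothing.
It also fails if it takes over 64 s, if anything falls off the work surface, if the arm or the gripper's body presses on something with over 40 N, if the wrist force passes 120 N, or if a joint passes its speed limit or range.

ROBOT

A 6-joint arm with a two-finger parallel gripper is mounted at the origin on a cart in front of the work surface, level with it; the furniture and walls round the work are solid. World frame = base frame: x ahead of the robot, y to its left, z up, the work surface at z = 0. Lengths are in m, angles in rad, forces in N, time in s.
With the tool pointing down it reaches from about 0.35 to 0.85 m from the base axis. Payload 8.1 kg.
Tool frame: the origin (TCP) lies midway between the tips of the shut fingers; the grasp point (between the pads) lies 19 mm behind it; z points along the fingers, y is the direction in which the jaws open and shut (so a half turn about z gives the same grasp; the last joint's range is limited). The gripper opens to 93 mm and grips with 3 to 60 N. Pads are 15 mm wide; open, the fingers measure 128 mm over their backs; the gripper's body (75 mm by 188 mm) begins 65 mm behind the grasp point.
Start: joints at [-1.33, 0.13, 1.488, -0, 1.523, -0.085], TCP at [0.192, -0.568, 0.219] pointing down, gripper open.
Joint ranges: [-2.96, 2.96], [-0.89, 2.26], [0.02, 2.5], [-1.34, 4.48], [0, 2.73], [-2.66, 2.66]. Speed limits (rad/s): [2.39, 2.39, 2.79, 3.14, 3.14, 3.14].

INTERFACE

Orientations are given as a rotation vector (axis times angle).
In Python, from plant import robot gives the robot as it stands. The module is installed in compiled form; this text tells all that it offers.
- The arm moves only by the shell command python3 -m pendant 'ROWS' [FORCE]. ROWS is JSON, a list of rows, each an object with "translation": the shift along the tool's x, y, z in mm, a list of three; "twist": the turn, a rotation vector about the tool's x, y, z in rad, a list of three; "grip": the opening, from -1 (shut) to 1 (fully open). A call has exactly 10 rows; each row shifts and turns the pose as measured when the row begins, along the tool's axes as they then stand; what a row does not reach is not made up. A row lasts 1/10 s, in which the tool goes at most 50 mm and 8.59 degrees, less where a joint would pass 70% of its speed; a pose out of reach is approached as far as the arm can. A call is refused whole if a number of a shift passes 50 or a number of a turn 0.15, either way. A call with a gripper value outside its range is refused whole. The fingers move at their own pace and stop on an object; FORCE is the grip in N (left out, the last holds). Time passes only in rows, so rows that do not move let the fingers close, or fill a call up. It gives the time, the measured TCP pose, the force and the opening at its end, in the units of the state.
- robot.read_state(): the state, without advancing time (a new reading comes with each control period).
- robot.read_camera(name): name is "scene" or "top" or "wrist"; returns (picture, depth): 480x640x3 uint8, red, green, blue; 480x640 float32, m along the optical axis (not along the pixel's ray), 0 where there is no reading.
- robot.camera_info(name): a dict with "vertical_fov" (degrees; the focal length in pixels is half the picture's height over the tangent of half this angle, whatever the lens; pixels are square), "cx", "cy" (the principal point, pixels), "cam_to_world" (4x4, takes a point from camera to world coordinates). Camera axes: x right, y up, looking along -z (the intrinsics and any distortion apply to the point x, -y, -z); pixel columns grow to the right and rows downward; lengths in m; the calibration is good to about 2 mm. A picture is of the moment at which its call begins: read the wrist's pose just before it. camera_info takes no time and is no camera call; for the wrist camera it gives the pose at the moment of the call.
- robot.close_job(): hands the job in, once; it reports no verdict.
The state is a dict: "t": time; "q": joint angles; "dq": joint speeds; "joint_torque": joint torques, N m; "tool_pos": TCP position; "orientation": TCP orientation; "force": force on the tool from outside, world axes, zero at the start; "wrist_torque": the same for the moment, N m; "opening": finger opening in m.
Only numpy, scipy, OpenCV 4.12 (cv2) and the standard library are available. Lean on these libraries where they do the work, as an engineer would, in place of code of your own. Each camera call takes 0.05 s, during which the arm holds its last target. There are 200 camera calls.

## Working session

There is one attempt and no reset: what is moved stays moved. The work goes in short steps, Python scripts to look and compute and a shell command to move; the robot and the scene stay as the last step left them, time stands still between calls to the robot, and variables do not carry over. Pictures are saved under pics/ and viewed, about 8 in all and at most 12, crops included, and the job is handed in when it is done.

```bash
mkdir -p pics; cat > h.py <<'E'
import numpy as np, cv2
from plant import robot
from scipy.spatial.transform import Rotation as R
def snap(n, f):
    ci=robot.camera_info(n); im,d=robot.read_camera(n)
    cv2.imwrite(f'pics/{f}.png',im[:,:,::-1]); np.savez(f'pics/{f}.npz',im=im,d=d,T=ci['cam_to_world'],f=240/np.tan(np.radians(ci['vertical_fov']/2)),c=[ci['cx'],ci['cy']])
    return ci
def cloud(f):
    z=np.load(f'pics/{f}.npz'); d=z['d']; v,u=np.mgrid[:480,:640]
    p=np.stack([(u-z['c'][0])/z['f']*d,-(v-z['c'][1])/z['f']*d,-d],-1)
    return z['im'],p@z['T'][:3,:3].T+z['T'][:3,3],d
def ray(f,u,v,h):
    z=np.load(f'pics/{f}.npz'); r=z['T'][:3,:3]@np.array([(u-z['c'][0])/z['f'],-(v-z['c'][1])/z['f'],-1]); o=z['T'][:3,3]
    return o+r*(h-o[2])/r[2]
E
python3 - <<'E'
from h import *
for n in('scene','top'):
    ci=snap(n,n+'0'); print({k:v for k,v in ci.items()})
s=robot.read_state(); print(s)
E
```

```text
{'vertical_fov': 53.12112775277582, 'cx': 325.397664257205, 'cy': 243.13349701182747, 'cam_to_world': array([[-0.87930038,  0.30867773, -0.36269671,  0.16424874],
       [-0.47604541, -0.59288496,  0.64951381,  0.65579403],
       [-0.01454697,  0.74377784,  0.66826859,  0.76985319],
       [ 0.        ,  0.        ,  0.        ,  1.        ]])}
{'vertical_fov': 49.35471327416121, 'cx': 312.5280096813439, 'cy': 242.33302675426498, 'cam_to_world': array([[ 0.02467603,  0.99854228, -0.04800418,  0.46057739],
       [-0.99969062,  0.02479747,  0.00193574, -0.01112501],
       [ 0.0031233 ,  0.04794156,  0.99884526,  0.96031837],
       [ 0.        ,  0.        ,  0.        ,  1.        ]])}
{'t': 0.1, 'q': array([-1.33038604e+00,  1.31069025e-01,  1.48916092e+00,  1.83171870e-05,
        1.52302496e+00, -8.53969509e-02]), 'dq': array([ 5.58826164e-04, -2.10946785e-03, -2.99375106e-03,  1.07351989e-03,
       -4.94748642e-04,  6.70603831e-05]), 'joint_torque': array([ 8.78354149e-04, -5.61343324e+01, -4.93095016e+01,  7.69993477e-02,
        2.91594921e-02, -5.97064763e-05]), 'tool_pos': array([ 0.19195008, -0.56792154,  0.21770748]), 'orientation': array([-3.09836311e+00, -5.09245864e-01,  1.73428383e-04]), 'force': array([-0.12310354,  0.42097087,  0.70420599]), 'wrist_torque': array([-0.0196326 , -0.02060277,  0.03349258]), 'opening': 0.09280981288377863}
```

View pics/top0.png

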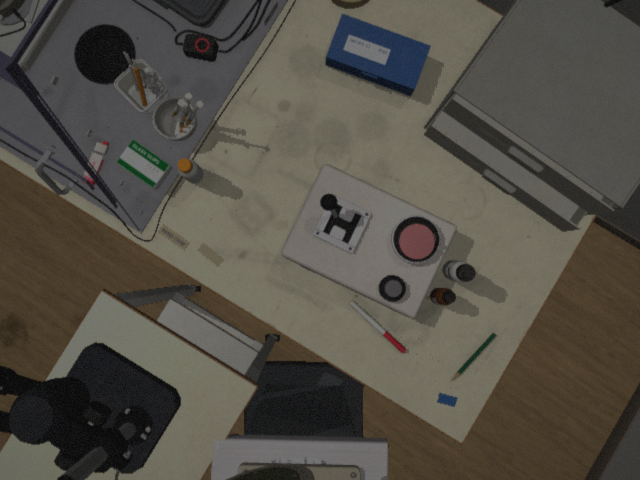

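View pics/scene0.png

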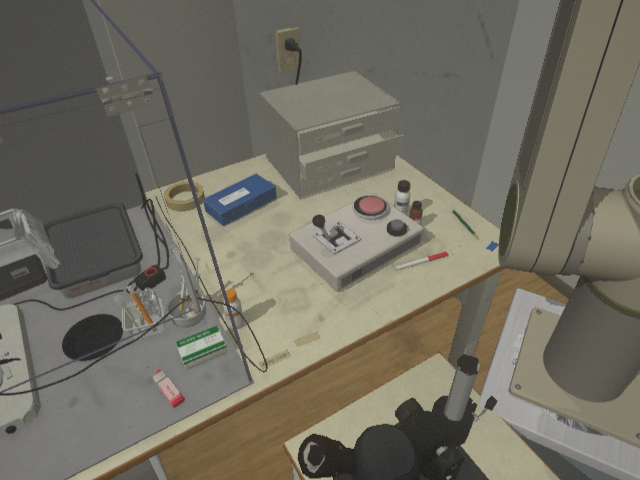

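The top view shows the rotator turned by about -26°. In it the knob is at (329,202), the gate at (343,227), the button at (393,288) and the dish at (416,239). The lever is in slot 1 (left far). The scene view agrees, with the knob at (319,221) and the button at (397,228).

```bash
python3 - <<'E'
from h import *
for f in('top0','scene0'):
    im,P,d=cloud(f); z=P[...,2]
    box={'top0':(270,150,470,330),'scene0':(280,180,440,290)}[f]
    roi=np.zeros(z.shape,bool); roi[box[1]:box[3],box[0]:box[2]]=1
    m=roi&(z>.045)&(z<.066)&(d>0)
    n,l,s,c=cv2.connectedComponentsWithStats(m.astype(np.uint8)); k=1+s[1:,4].argmax()
    q=P[l==k]; r=cv2.minAreaRect((q[:,:2]*1000).astype(np.float32)); print(f,'deck',r,cv2.boxPoints(r).round(0).tolist(),'z',np.median(q[:,2]))
    hsv=cv2.cvtColor(im,cv2.COLOR_RGB2HSV)
    pk=roi&(hsv[...,1]>60)&((hsv[...,0]<8)|(hsv[...,0]>165))&(z>.06)
    e=np.argwhere(pk); print('dish',P[pk].mean(0), np.median(P[pk][:,2]),pk.sum())
    kn=roi&(z>.095)&(z<.15)&(hsv[...,2]<70); n,l,s,c=cv2.connectedComponentsWithStats(kn.astype(np.uint8)); k=1+s[1:,4].argmax()
    print('knob px',c[k],s[k],'cloud',P[l==k].mean(0),P[l==k][:,2].max(),'ray@106',ray(f,*c[k],.108))
    bx={'top0':(376,271,410,305),'scene0':(380,215,412,240)}[f]
    b=np.zeros(z.shape,bool); b[bx[1]:bx[3],bx[0]:bx[2]]=1; b&=(z>.062)&(hsv[...,2]<120)
    print('button',c.shape,b.sum(),np.argwhere(b).mean(0)[::-1],P[b].mean(0),np.percentile(P[b][:,2],[10,50,95]))
E
```

```text
top0 deck ((509.92138671875, -110.57876586914062), (260.6091003417969, 181.51144409179688), 65.69819641113281) [[374.0, -192.0], [539.0, -267.0], [646.0, -29.0], [481.0, 46.0]] z 0.05696300869554516
dish [ 0.5085596  -0.18713427  0.08228289] 0.07831730949629634 1117
knob px [328.31004367 201.83842795] [320 194  17  17 229] cloud [ 0.56665308 -0.03652747  0.1237119 ] 0.13105144921020961 ray@106 [ 0.56864417 -0.03700889  0.108     ]
button (4, 2) 571 [391.93695271 288.0910683 ] [ 0.42922796 -0.14854777  0.07758418] [0.06725118 0.07046744 0.08062305]
scene0 deck ((508.69891357421875, -109.73313903808594), (261.63763427734375, 181.76852416992188), 65.05068969726562) [[371.0, -190.0], [536.0, -267.0], [646.0, -29.0], [481.0, 47.0]] z 0.05601101862865876
dish [ 0.50764424 -0.18395608  0.08130305] 0.07752503319138454 350
knob px [318.48648649 220.77477477] [313 215  11  13 111] cloud [ 0.56399961 -0.03171456  0.12014205] 0.12812885596440682 ray@106 [ 0.57147316 -0.04456557  0.108     ]
button (3, 2) 249 [396.39759036 227.08835341] [ 0.4248946  -0.13797515  0.07721434] [0.0654292  0.06946037 0.07971423]
```

```bash
python3 -m pendant '[{"translation":[34,-30,-8],"twist":[0,0,0],"grip":-1},{"translation":[34,-30,-8],"twist":[0,0,0],"grip":-1},{"translation":[34,-30,-8],"twist":[0,0,0],"grip":-1},{"translation":[34,-30,-8],"twist":[0,0,0],"grip":-1},{"translation":[34,-30,-8],"twist":[0,0,0],"grip":-1},{"translation":[34,-30,-8],"twist":[0,0,0],"grip":-1},{"translation":[34,-30,-8],"twist":[0,0,0],"grip":-1},{"translation":[34,-30,-8],"twist":[0,0,0],"grip":-1},{"translation":[34,-30,-8],"twist":[0,0,0],"grip":-1},{"translation":[34,-30,-8],"twist":[0,0,0],"grip":-1}]' 20
python3 -m pendant '[{"translation":[0,0,0],"twist":[0,0,0.14],"grip":-1},{"translation":[0,0,0],"twist":[0,0,0.14],"grip":-1},{"translation":[0,0,0],"twist":[0,0,0.14],"grip":-1},{"translation":[0,0,0],"twist":[0,0,0.14],"grip":-1},{"translation":[0,0,0],"twist":[0,0,0.14],"grip":-1},{"translation":[0,0,0],"twist":[0,0,0.05],"grip":-1},{"translation":[0,0,0],"twist":[0,0,0],"grip":-1},{"translation":[0,0,0],"twist":[0,0,0],"grip":-1},{"translation":[0,0,0],"twist":[0,0,0],"grip":-1},{"translation":[0,0,0],"twist":[0,0,0],"grip":-1}]'
python3 - <<'E'
from h import *
snap('wrist','w1'); s=robot.read_state(); print(s['t'],s['tool_pos'],s['q'],s['force'])
print(R.from_rotvec(s['orientation']).as_matrix().round(3)); print(robot.camera_info('wrist'))
E
```

```text
t: 1.1
tool_pos: [0.421, -0.1626, 0.2946]
orientation: [-3.09, -0.491, 0.006]
force: [-0.5, -0.5, -0.9]
opening: 0.0176
t: 2.1
tool_pos: [0.4231, -0.1541, 0.2931]
orientation: [-3.05, 0.694, 0.018]
force: [-0.4, 0.2, -0.4]
opening: 0.0003
2.15 [ 0.42314084 -0.15412154  0.2930947 ] [-0.47173808 -0.28692903  1.74977249  0.01014789  1.69303359  1.54799455] [ 0.93277636 -0.02918878 -0.10528952]
[[ 0.901 -0.433 -0.008]
 [-0.433 -0.901  0.015]
 [-0.014 -0.01  -1.   ]]
{'vertical_fov': 67.76948715429782, 'cx': 319.0728488265284, 'cy': 243.9708340612907, 'cam_to_world': array([[-0.4324578 ,  0.8617267 ,  0.26534382,  0.49776291],
       [-0.90158258, -0.40956634, -0.13929916, -0.19117132],
       [-0.0113619 , -0.29947038,  0.95403795,  0.45876015],
       [ 0.        ,  0.        ,  0.        ,  1.        ]])}
```

View pics/w1.png

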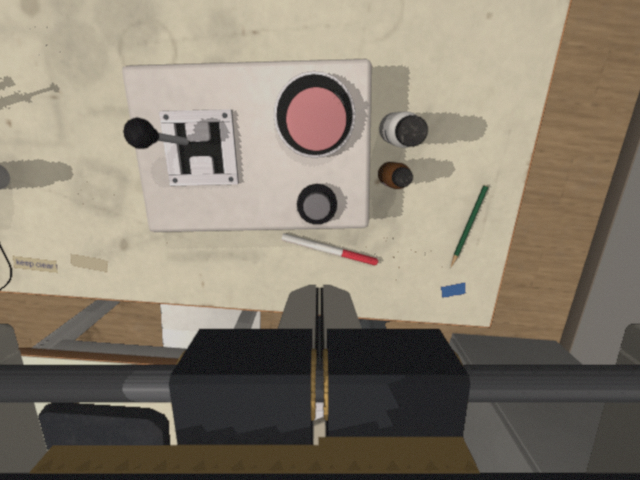

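The wrist view shows the knob at (141,132) and the plate centred near (200,148), with its screws at (166,117), (226,115), (231,180) and (173,181). The button is at (317,204). The lever leans left.

```bash
cat >> h.py <<'E'
def tri(obs):
    A=[];b=[]
    for f,u,v in obs:
        z=np.load(f'pics/{f}.npz'); r=z['T'][:3,:3]@np.array([(u-z['c'][0])/z['f'],-(v-z['c'][1])/z['f'],-1]); r/=np.linalg.norm(r)
        M=np.eye(3)-np.outer(r,r); A.append(M); b.append(M@z['T'][:3,3])
    return np.linalg.lstsq(np.vstack(A),np.hstack(b),rcond=None)[0]
C=np.array([.5095,-.110]); th=np.radians(-24.6); Rm=np.array([[np.cos(th),-np.sin(th)],[np.sin(th),np.cos(th)]])
mix=lambda p:(Rm.T@(np.asarray(p)[:2]-C)*1000).round(1)
wld=lambda m:C+Rm@np.asarray(m)/1000
E
python3 - <<'E'
from h import *
# wrist centroids
im,P,d=cloud('w1'); hsv=cv2.cvtColor(im,cv2.COLOR_RGB2HSV)
z=P[...,2]; roi=np.zeros(z.shape,bool); roi[50:240,110:380]=1
q=P[roi&(z>.05)&(z<.064)]; r=cv2.minAreaRect((q[:,:2]*1000).astype(np.float32)); print('deck',r)
k=np.zeros(z.shape,np.uint8); k[105:160,115:165]=(hsv[105:160,115:165,2]<60); n,l,s,c=cv2.connectedComponentsWithStats(k); j=1+s[1:,4].argmax(); print('knob px',c[j],s[j], P[l==j].mean(0),P[l==j][:,2].max())
kw=c[j]
for nm,o in {'knob3':[('w1',*kw),('top0',328.3,201.8),('scene0',318.5,220.8)],'knob2':[('w1',*kw),('top0',328.3,201.8)]}.items():
    p=tri(o); print(nm,p,mix(p))
sc=np.mean([(166,117),(226,115),(231,180),(173,181)],0)
for f,uv in (('w1',sc),('top0',(343,227))):
    p=ray(f,*uv,.062); print('gate',f,p,mix(p))
for u,v in [(166,117),(226,115),(231,180),(173,181)]: print(mix(ray('w1',u,v,.062)))
k=np.zeros(z.shape,np.uint8); m=hsv[180:230,292:344]; k[180:230,292:344]=(m[...,2]<60); 
ys,xs=np.nonzero(k); (bx,by),br=cv2.minEnclosingCircle(np.stack([xs,ys],1).astype(np.float32)); print(bx,by,br)
p=ray('w1',bx,by,.067); print('btn ring',p,mix(p)); p=ray('w1',317,204,.078); print('btn',p,mix(p)); p=ray('top0',392,288,.07);print(p,mix(p))
t=tri([('w1',317,204),('top0',393,288)]);print('btn tri',t,mix(t))
E
```

```text
deck ((513.11181640625, -112.3046875), (259.1295166015625, 180.0785675048828), 65.71858978271484)
knob px [139.97760211 132.99472991] [124 118  35  30 759] [ 0.5680641  -0.04201284  0.12394345] 0.45875366170531306
knob3 [ 0.56855223 -0.03751304  0.11429851] [23.5 90.5]
knob2 [ 0.56922903 -0.03704166  0.1131655 ] [23.9 91.2]
gate w1 [ 0.54040033 -0.06311571  0.062     ] [ 8.6 55.5]
gate top0 [ 0.53151946 -0.06474646  0.062     ] [ 1.2 50.3]
[40.9 86.6]
[41.7 23.1]
[-25.9  24. ]
[-25.9  88.6]
316.6290283203125 203.6290283203125 19.93267250061035
btn ring [ 0.43227659 -0.15180936  0.067     ] [-52.8 -70.2]
btn [ 0.43357821 -0.15309965  0.078     ] [-51.1 -70.8]
[ 0.42901497 -0.14983958  0.07      ] [-56.6 -69.7]
btn tri [ 0.4298869  -0.1521154   0.06266822] [-54.9 -71.4]
```

```bash
python3 - <<'E'
import cv2
a=cv2.imread('pics/w1.png')[90:240,110:360]; cv2.imwrite('pics/c1.png',cv2.resize(a,None,fx=3,fy=3,interpolation=cv2.INTER_CUBIC))
E
```

```text
(no output)
```

View pics/c1.png

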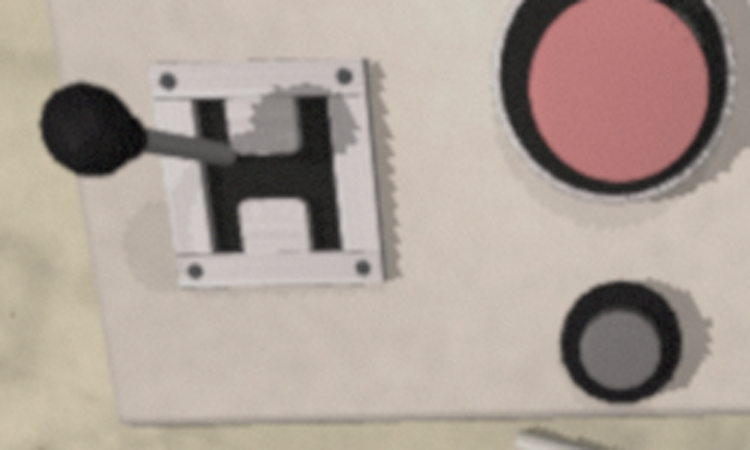

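```bash
cat >> h.py <<'E'
def go(mx,my,z):
    s=robot.read_state(); p=s['tool_pos']; M=R.from_rotvec(s['orientation']).as_matrix()
    d=np.r_[wld((mx,my)),z]-p; print('t',round(s['t'],2),'mix now',mix(p),'z',p[2].round(4),'F mix',(Rm.T@s['force'][:2]).round(1),s['force'][2].round(1),'tool d mm',(M.T@d*1000).round(1),'yaw err mrad',((np.arctan2(M[1,0],M[0,0])-th)*1000).round(),'tilt',M[:,2].round(3))
E
python3 -c "
from h import *
go(70,90,.28)"
```

```text
t 2.15 mix now [-60.2 -76.1] z 0.2931 F mix [0.9 0.4] -0.1 tool d mm [ 127.3 -168.3   13.1] yaw err mrad -18.0 tilt [-0.008  0.015 -1.   ]
```

```bash
python3 -m pendant '[{"translation":[16,-21,0],"twist":[0,0,-0.01],"grip":-1},{"translation":[16,-21,0],"twist":[0,0,-0.01],"grip":-1},{"translation":[16,-21,0],"twist":[0,0,0],"grip":-1},{"translation":[16,-21,0],"twist":[0,0,0],"grip":-1},{"translation":[16,-21,0],"twist":[0,0,0],"grip":-1},{"translation":[16,-21,0],"twist":[0,0,0],"grip":-1},{"translation":[16,-21,0],"twist":[0,0,0],"grip":-1},{"translation":[16,-21,0],"twist":[0,0,0],"grip":-1},{"translation":[0,0,0],"twist":[0,0,0],"grip":-1},{"translation":[0,0,0],"twist":[0,0,0],"grip":-1}]'
python3 -c "
from h import *
go(70,90,.1)"
```

```text
t: 3.15
tool_pos: [0.6165, -0.0516, 0.2919]
orientation: [-3.059, 0.658, 0.018]
force: [-0.2, 0.6, 0.2]
opening: 0.0006
t 3.15 mix now [73.  97.7] z 0.2919 F mix [-0.4  0.4] 0.2 tool d mm [ -0.3   9.5 191.8] yaw err mrad 6.0 tilt [-0.009  0.014 -1.   ]
```

```bash
python3 -m pendant '[{"translation":[0,1,20],"twist":[0,0,0],"grip":-1},{"translation":[0,1,25],"twist":[0,0,0],"grip":-1},{"translation":[0,1,25],"twist":[0,0,0],"grip":-1},{"translation":[0,1,25],"twist":[0,0,0],"grip":-1},{"translation":[0,1,25],"twist":[0,0,0],"grip":-1},{"translation":[0,1,25],"twist":[0,0,0],"grip":-1},{"translation":[0,1,20],"twist":[0,0,0],"grip":-1},{"translation":[0,0,10],"twist":[0,0,0],"grip":-1},{"translation":[0,0,5],"twist":[0,0,0],"grip":-1},{"translation":[0,0,0],"twist":[0,0,0],"grip":-1}]'
python3 - <<'E'
from h import *
go(70,90,.1); snap('wrist','w2'); snap('top','top2')
E
```

```text
t: 4.15
tool_pos: [0.6074, -0.0621, 0.1105]
orientation: [-3.06, 0.664, 0.009]
force: [0.1, -0.3, 1.1]
opening: 0.0007
t 4.15 mix now [69.1 84.3] z 0.1105 F mix [ 0.2 -0.3] 1.1 tool d mm [ 1.  -5.6 10.5] yaw err mrad 2.0 tilt [-0.004  0.011 -1.   ]
```

View pics/w2.png

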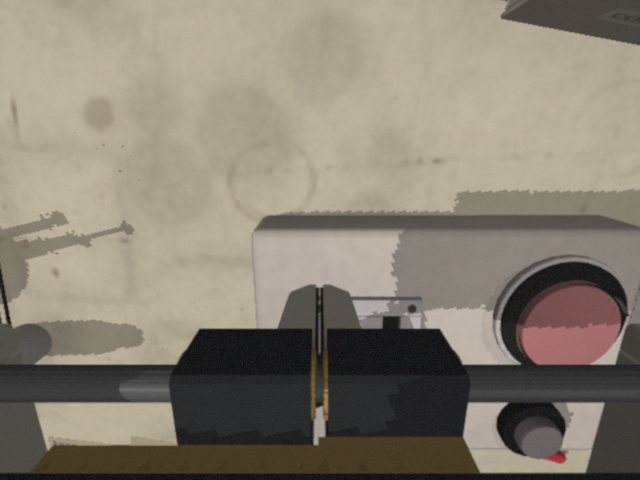

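The wrist view shows the fingers ahead of the gate; the knob is hidden behind them. I now lower a little more and push back in small steps.

```bash
python3 -m pendant '[{"translation":[0,-3,5],"twist":[0,0,0],"grip":-1},{"translation":[0,-3,5],"twist":[0,0,0],"grip":-1},{"translation":[0,0,0],"twist":[0,0,0],"grip":-1},{"translation":[-6,0,0],"twist":[0,0,0],"grip":-1},{"translation":[-6,0,0],"twist":[0,0,0],"grip":-1},{"translation":[-6,0,0],"twist":[0,0,0],"grip":-1},{"translation":[-5,0,0],"twist":[0,0,0],"grip":-1},{"translation":[-5,0,0],"twist":[0,0,0],"grip":-1},{"translation":[-5,0,0],"twist":[0,0,0],"grip":-1},{"translation":[0,0,0],"twist":[0,0,0],"grip":-1}]'
python3 - <<'E'
from h import *
go(28,90,.1); snap('scene','s3'); snap('top','top3')
a=cv2.imread('pics/s3.png')[160:300,270:450]; b=cv2.imread('pics/top3.png')[150:330,270:470]
a=cv2.resize(a,(386,300),interpolation=3);b=cv2.resize(b,(333,300),interpolation=3); cv2.imwrite('pics/c3.png',np.hstack([a,b]))
E
```

```text
t: 5.25
tool_pos: [0.5814, -0.0413, 0.1057]
orientation: [-3.06, 0.662, -0.007]
force: [0.4, -0.8, -1.5]
opening: 0.0001
t 5.25 mix now [36.8 92.4] z 0.1057 F mix [ 0.6 -0.5] -1.5 tool d mm [-8.8  2.4  5.6] yaw err mrad 3.0 tilt [ 0.006  0.01  -1.   ]
```

View pics/c3.png

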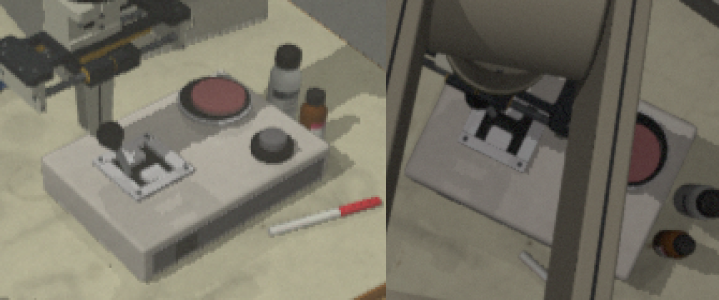

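The scene crop shows the knob at about (110,134) with the fingers right behind it, and it is visible there, so I'll track it in that camera.

```bash
cat >> h.py <<'E'
def knob(f,h=.115,box=(295,200,350,250)):
    im,P,d=cloud(f); v=im.max(2); x0,y0,x1,y1=box; z=P[...,2]
    k=np.zeros(v.shape,np.uint8); k[y0:y1,x0:x1]=((v<70)&(z>.085)&(z<.15))[y0:y1,x0:x1]
    k=cv2.morphologyEx(k,cv2.MORPH_OPEN,np.ones((4,4),np.uint8))
    n,l,s,c=cv2.connectedComponentsWithStats(k)
    for j in range(1,n): print(f,c[j].round(1),s[j],mix(ray(f,*c[j],h)),'cloud',mix(P[l==j].mean(0)),np.median(P[l==j][:,2]).round(4))
E
python3 -c "
from h import *
knob('scene0');knob('s3')
for f in ('scene0','s3'): print(np.load('pics/'+f+'.npz')['T'][:3,3])
from h import *
im,P,d=cloud('scene0'); print('gate scene cloud', [mix(ray('scene0',u,v,.062)) for u,v in [(317+20,237)]])"
```

```text
scene0 [319.6 222.1] [314 217  11  11  98] [17.1 90.9] cloud [14.8 92.6] 0.1191
s3 [322.1 223.5] [317 218  11  12 115] [ 9.8 89.7] cloud [ 6.6 92. ] 0.1211
[0.16424874 0.65579403 0.76985319]
[0.16424874 0.65579403 0.76985319]
gate scene cloud [array([ 3.5, 54.1])]
```

```bash
python3 -m pendant '[{"translation":[-3,0,2],"twist":[0,0,0],"grip":-1},{"translation":[-3,0,2],"twist":[0,0,0],"grip":-1},{"translation":[-3,0,0],"twist":[0,0,0],"grip":-1},{"translation":[0,0,0],"twist":[0,0,0],"grip":-1},{"translation":[0,0,0],"twist":[0,0,0],"grip":-1},{"translation":[0,0,0],"twist":[0,0,0],"grip":-1},{"translation":[0,0,0],"twist":[0,0,0],"grip":-1},{"translation":[0,0,0],"twist":[0,0,0],"grip":-1},{"translation":[0,0,0],"twist":[0,0,0],"grip":-1},{"translation":[0,0,0],"twist":[0,0,0],"grip":-1}]'
python3 - <<'E'
from h import *
go(28,90,.1); snap('scene','s4'); knob('s4')
E
```

```text
t: 6.35
tool_pos: [0.5735, -0.0378, 0.1012]
orientation: [-3.06, 0.663, -0.007]
force: [0.2, -0.9, 0.5]
opening: 0.0009
t 6.35 mix now [28.1 92.2] z 0.1012 F mix [ 0.6 -0.7] 0.5 tool d mm [-0.1  2.2  1.2] yaw err mrad 3.0 tilt [ 0.007  0.009 -1.   ]
s4 [324.4 225.3] [319 220  12  12 121] [ 2.  89.3] cloud [ 0.7 90.2] 0.1219
```

```bash
python3 -m pendant '[{"translation":[12,0,0],"twist":[0,0,0],"grip":-1},{"translation":[12,0,-10],"twist":[0,0,0],"grip":-1},{"translation":[0,0,-35],"twist":[0,0,0],"grip":-1},{"translation":[0,0,-35],"twist":[0,0,0],"grip":-1},{"translation":[0,-20,0],"twist":[0,0,0],"grip":-1},{"translation":[-10,-25,0],"twist":[0,0,0],"grip":-1},{"translation":[-15,-5,0],"twist":[0,0,0],"grip":-1},{"translation":[-15,0,0],"twist":[0,0,0],"grip":-1},{"translation":[-5,0,0],"twist":[0,0,0],"grip":-1},{"translation":[0,0,0],"twist":[0,0,0],"grip":-1}]'
python3 - <<'E'
from h import *
go(6,138,.1); snap('wrist','w5')
E
```

```text
t: 7.4
tool_pos: [0.5722, 0.018, 0.1822]
orientation: [-3.059, 0.664, 0.005]
force: [-0.2, -0.2, 0.6]
opening: 0.001
t 7.4 mix now [  3.7 142.5] z 0.1822 F mix [-0.1 -0.3] 0.6 tool d mm [ 2.8  5.3 82.1] yaw err mrad 2.0 tilt [-0.001  0.012 -1.   ]
```

View pics/w5.png

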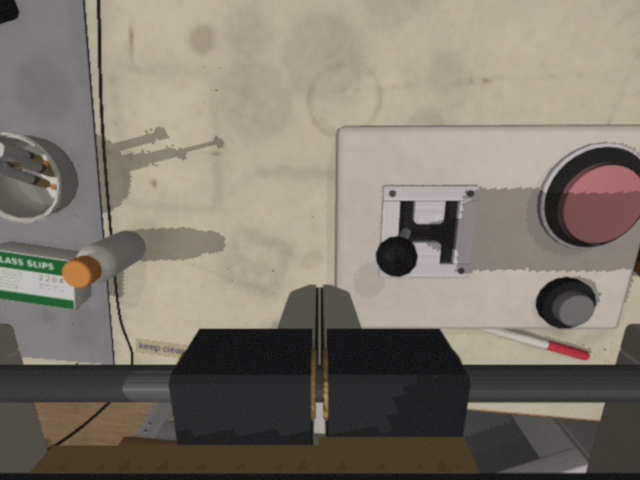

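The wrist view from the left shows the knob at (397,256) and the plate screws at (393,194), (469,193) and (461,270), which puts the plate centre near (427,232).

```bash
python3 - <<'E'
from h import *
print('gate',mix(ray('w5',427,232,.062)),'knob',[mix(ray('w5',397,256,h)) for h in(.113,.117)],'tip', mix(robot.read_state()['tool_pos']))
print([mix(ray('w5',*p,.062)) for p in[(393,194),(469,193),(461,270)]], 'knob tri',mix(tri([('w5',397,256),('s4',324.4,225.3)])),tri([('w5',397,256),('s4',324.4,225.3)]))
E
```

```text
gate [ 9.2 55.3] knob [array([ 5.4, 89.9]), array([ 6.8, 90.8])] tip [  4.1 142.4]
[array([40.5, 85.4]), array([41.6, 24.8]), array([-24.2,  23.4])] knob tri [ 4.7 88.7] [ 0.55070395 -0.03132936  0.11234717]
```

```bash
python3 -m pendant '[{"translation":[1,0,20],"twist":[0,0,0],"grip":-1},{"translation":[1,0,22],"twist":[0,0,0],"grip":-1},{"translation":[0,0,20],"twist":[0,0,0],"grip":-1},{"translation":[0,0,15],"twist":[0,0,0],"grip":-1},{"translation":[0,0,5],"twist":[0,0,0],"grip":-1},{"translation":[0,5,0],"twist":[0,0,0],"grip":-1},{"translation":[0,8,0],"twist":[0,0,0],"grip":-1},{"translation":[0,6,0],"twist":[0,0,0],"grip":-1},{"translation":[0,4,0],"twist":[0,0,0],"grip":-1},{"translation":[0,0,0],"twist":[0,0,0],"grip":-1}]'
python3 - <<'E'
from h import *
go(7,51,.1); snap('scene','s6'); knob('s6')
E
```

```text
t: 8.45
tool_pos: [0.5688, -0.0083, 0.1011]
orientation: [-3.057, 0.669, -0.006]
force: [0.5, 0.1, -0.5]
opening: 0.0002
t 8.45 mix now [ 11.6 117.2] z 0.1011 F mix [0.4 0.3] -0.5 tool d mm [-4.5 66.2  0.3] yaw err mrad -2.0 tilt [ 0.006  0.011 -1.   ]
s6 [325.8 224.7] [321 219  11  12 110] [ 1.9 85.7] cloud [ 0.1 86.9] 0.1221
```

```bash
python3 -m pendant '[{"translation":[-2,6,0],"twist":[0,0,0],"grip":-1},{"translation":[-2,7,0],"twist":[0,0,0],"grip":-1},{"translation":[0,7,0],"twist":[0,0,0],"grip":-1},{"translation":[0,7,0],"twist":[0,0,0],"grip":-1},{"translation":[0,7,0],"twist":[0,0,0],"grip":-1},{"translation":[0,7,0],"twist":[0,0,0],"grip":-1},{"translation":[0,7,0],"twist":[0,0,0],"grip":-1},{"translation":[0,4,0],"twist":[0,0,0],"grip":-1},{"translation":[0,0,0],"twist":[0,0,0],"grip":-1},{"translation":[0,0,0],"twist":[0,0,0],"grip":-1}]'
python3 - <<'E'
from h import *
go(7,50,.1); snap('scene','s7'); knob('s7',.116,(300,200,380,250))
E
```

```text
t: 9.5
tool_pos: [0.5423, -0.0581, 0.1018]
orientation: [-3.057, 0.67, -0.011]
force: [0.8, 1.5, -0.2]
opening: 0.0005
t 9.5 mix now [ 8.3 60.9] z 0.1018 F mix [0.1 1.6] -0.2 tool d mm [-1.2 10.9  1.7] yaw err mrad -2.0 tilt [ 0.01  0.01 -1.  ]
s7 [346.5 214.6] [343 209   9  13  94] [ 0.5 30.2] cloud [-1.5 31.8] 0.1226
```

```bash
python3 -m pendant '[{"translation":[0,3,0],"twist":[0,0,0],"grip":-1},{"translation":[0,3,0],"twist":[0,0,0],"grip":-1},{"translation":[0,2,0],"twist":[0,0,0],"grip":-1},{"translation":[0,1,0],"twist":[0,0,0],"grip":-1},{"translation":[0,0,0],"twist":[0,0,0],"grip":-1},{"translation":[0,0,0],"twist":[0,0,0],"grip":-1},{"translation":[0,0,0],"twist":[0,0,0],"grip":-1},{"translation":[0,0,0],"twist":[0,0,0],"grip":-1},{"translation":[0,0,0],"twist":[0,0,0],"grip":-1},{"translation":[0,0,0],"twist":[0,0,0],"grip":-1}]'
python3 - <<'E'
from h import *
go(7,50,.1); snap('scene','s8'); knob('s8',.116,(300,200,380,250))
E
```

```text
t: 10.55
tool_pos: [0.5381, -0.0661, 0.1011]
orientation: [-3.057, 0.668, -0.009]
force: [0.4, 0.7, 0.4]
opening: 0.0003
t 10.55 mix now [ 7.7 51.8] z 0.1011 F mix [0.  0.8] 0.4 tool d mm [-0.7  1.8  1. ] yaw err mrad -1.0 tilt [ 0.008  0.011 -1.   ]
s8 [349.8 213.7] [346 208   9  13  92] [-1.4 22.6] cloud [-0.5 21.8] 0.121
```

```bash
python3 -m pendant '[{"translation":[0,1.5,0],"twist":[0,0,0],"grip":-1},{"translation":[0,1.5,0],"twist":[0,0,0],"grip":-1},{"translation":[0,1.5,0],"twist":[0,0,0],"grip":-1},{"translation":[0,0,0],"twist":[0,0,0],"grip":-1},{"translation":[0,0,0],"twist":[0,0,0],"grip":-1},{"translation":[0,0,0],"twist":[0,0,0],"grip":-1},{"translation":[0,0,0],"twist":[0,0,0],"grip":-1},{"translation":[0,0,0],"twist":[0,0,0],"grip":-1},{"translation":[0,0,0],"twist":[0,0,0],"grip":-1},{"translation":[0,0,0],"twist":[0,0,0],"grip":-1}]'
python3 - <<'E'
from h import *
go(7,50,.1); snap('scene','s9'); knob('s9',.116,(300,200,380,250))
E
```

```text
t: 11.6
tool_pos: [0.5358, -0.0704, 0.1008]
orientation: [-3.057, 0.668, -0.009]
force: [0.3, 0.7, -0.8]
opening: 0.0002
t 11.6 mix now [ 7.5 47. ] z 0.1008 F mix [-0.   0.8] -0.8 tool d mm [-0.5 -3.   0.8] yaw err mrad -1.0 tilt [ 0.008  0.011 -1.   ]
s9 [351.8 213.2] [348 208   9  12  88] [-2.8 18.2] cloud [-0.2 15.9] 0.1187
```

```bash
python3 -m pendant '[{"translation":[0,-8,0],"twist":[0,0,0],"grip":-1},{"translation":[0,-8,-5],"twist":[0,0,0],"grip":-1},{"translation":[0,0,-35],"twist":[0,0,0],"grip":-1},{"translation":[0,0,-35],"twist":[0,0,0],"grip":-1},{"translation":[-15,0,0],"twist":[0,0,0],"grip":-1},{"translation":[-20,15,0],"twist":[0,0,0],"grip":-1},{"translation":[-10,20,0],"twist":[0,0,0],"grip":-1},{"translation":[0,10,0],"twist":[0,0,0],"grip":-1},{"translation":[0,0,0],"twist":[0,0,0],"grip":-1},{"translation":[0,0,0],"twist":[0,0,0],"grip":-1}]'
python3 - <<'E'
from h import *
go(-38,18,.1); snap('wrist','w10')
E
```

```text
t: 12.65
tool_pos: [0.4839, -0.0743, 0.182]
orientation: [-3.057, 0.664, -0.013]
force: [1.5, -0.1, 0.3]
opening: 0.0008
t 12.65 mix now [-38.1  21.8] z 0.182 F mix [1.4 0.5] 0.3 tool d mm [-0.3  5.  81.9] yaw err mrad 2.0 tilt [ 0.011  0.011 -1.   ]
```

View pics/w10.png

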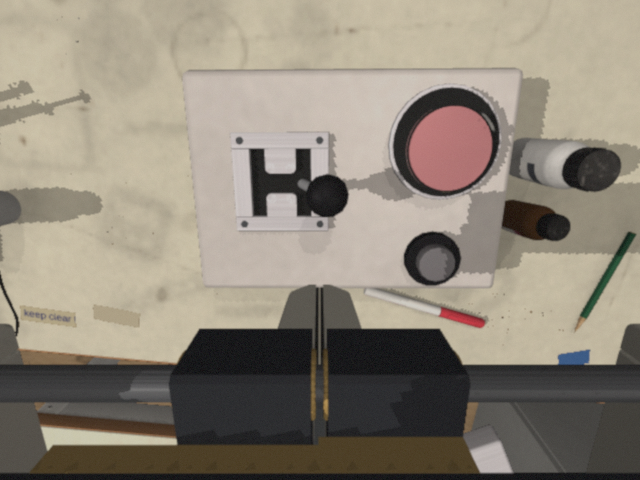

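The wrist view shows the knob at (327,195), over at the right end of the neutral channel. The fingers are on its near side and nearly in line with it. Next I lower and push forward.

```bash
python3 -m pendant '[{"translation":[0,2,20],"twist":[0,0,0],"grip":-1},{"translation":[0,2,22],"twist":[0,0,0],"grip":-1},{"translation":[0,0,20],"twist":[0,0,0],"grip":-1},{"translation":[0,0,15],"twist":[0,0,0],"grip":-1},{"translation":[0,0,5],"twist":[0,0,0],"grip":-1},{"translation":[6,0,2],"twist":[0,0,0],"grip":-1},{"translation":[6,0,0],"twist":[0,0,0],"grip":-1},{"translation":[6,0,0],"twist":[0,0,0],"grip":-1},{"translation":[6,0,0],"twist":[0,0,0],"grip":-1},{"translation":[0,0,0],"twist":[0,0,0],"grip":-1}]'
python3 - <<'E'
from h import *
go(23,18,.098); snap('scene','s11'); knob('s11',.113,(300,195,390,250))
E
```

```text
t: 13.7
tool_pos: [0.5128, -0.086, 0.0978]
orientation: [-3.057, 0.661, -0.019]
force: [-0.9, 0.6, -0.0]
opening: 0.0004
t 13.7 mix now [-7.  23.2] z 0.0978 F mix [-1.1  0.2] -0.0 tool d mm [30.   5.4 -0. ] yaw err mrad 4.0 tilt [ 0.015  0.011 -1.   ]
```

```bash
python3 -m pendant '[{"translation":[4,1,0],"twist":[0,0,0],"grip":-1},{"translation":[4,1,0],"twist":[0,0,0],"grip":-1},{"translation":[4,0,0],"twist":[0,0,0],"grip":-1},{"translation":[4,0,0],"twist":[0,0,0],"grip":-1},{"translation":[4,0,0],"twist":[0,0,0],"grip":-1},{"translation":[0,0,0],"twist":[0,0,0],"grip":-1},{"translation":[0,0,0],"twist":[0,0,0],"grip":-1},{"translation":[0,0,0],"twist":[0,0,0],"grip":-1},{"translation":[0,0,0],"twist":[0,0,0],"grip":-1},{"translation":[0,0,0],"twist":[0,0,0],"grip":-1}]'
python3 - <<'E'
from h import *
go(23,18,.098); snap('wrist','w12')
im,P,d=cloud('w12'); v=im.max(2); k=((v<70)&(P[...,2]>.085)&(P[...,2]<.14)&(d>0)).astype(np.uint8); k[:,:200]=0;k[:,450:]=0;k[330:]=0
n,l,s,c=cv2.connectedComponentsWithStats(k)
for j in range(1,n):
    if s[j,4]>150: print(c[j].round(),s[j],mix(ray('w12',*c[j],.11)))
E
```

```text
t: 14.75
tool_pos: [0.5313, -0.0965, 0.0982]
orientation: [-3.057, 0.661, -0.018]
force: [-0.5, 1.3, -0.1]
opening: 0.0002
t 14.75 mix now [14.2 21.4] z 0.0982 F mix [-1.   0.9] -0.1 tool d mm [8.8 3.4 0.2] yaw err mrad 4.0 tilt [ 0.015  0.011 -1.   ]
[324. 271.] [ 294  238   60   92 3049] [35.7 19.9]
```

```bash
python3 -m pendant '[{"translation":[3,0,0],"twist":[0,0,0],"grip":-1},{"translation":[3,0,0],"twist":[0,0,0],"grip":-1},{"translation":[2,0,0],"twist":[0,0,0],"grip":-1},{"translation":[1,0,0],"twist":[0,0,0],"grip":-1},{"translation":[1,0,0],"twist":[0,0,0],"grip":-1},{"translation":[0,0,0],"twist":[0,0,0],"grip":-1},{"translation":[0,0,0],"twist":[0,0,0],"grip":-1},{"translation":[0,0,0],"twist":[0,0,0],"grip":-1},{"translation":[0,0,0],"twist":[0,0,0],"grip":-1},{"translation":[0,0,0],"twist":[0,0,0],"grip":-1}]'
python3 -c "
from h import *
go(23,18,.098)"
```

```text
t: 15.8
tool_pos: [0.5405, -0.1007, 0.0979]
orientation: [-3.057, 0.66, -0.016]
force: [-0.9, 1.1, 0.6]
opening: 0.0007
t 15.8 mix now [24.3 21.4] z 0.0979 F mix [-1.3  0.7] 0.6 tool d mm [-1.3  3.4 -0.2] yaw err mrad 4.0 tilt [ 0.013  0.012 -1.   ]
```

```bash
python3 -m pendant '[{"translation":[2,0,0],"twist":[0,0,0],"grip":-1},{"translation":[1,0,0],"twist":[0,0,0],"grip":-1},{"translation":[1,0,0],"twist":[0,0,0],"grip":-1},{"translation":[1,0,0],"twist":[0,0,0],"grip":-1},{"translation":[1,0,0],"twist":[0,0,0],"grip":-1},{"translation":[0,0,0],"twist":[0,0,0],"grip":-1},{"translation":[0,0,0],"twist":[0,0,0],"grip":-1},{"translation":[0,0,0],"twist":[0,0,0],"grip":-1},{"translation":[0,0,0],"twist":[0,0,0],"grip":-1},{"translation":[0,0,0],"twist":[0,0,0],"grip":-1}]'
python3 -c "
from h import *
go(23,18,.098)"
```

```text
t: 16.8
tool_pos: [0.5411, -0.1013, 0.0975]
orientation: [-3.055, 0.659, 0.005]
force: [-3.6, 2.1, 1.2]
opening: 0.0005
t 16.8 mix now [25.1 21.1] z 0.0975 F mix [-4.2  0.4] 1.2 tool d mm [-2.2  3.1 -0.5] yaw err mrad 4.0 tilt [ 0.     0.016 -1.   ]
```

```bash
python3 -m pendant '[{"translation":[2,0,0],"twist":[0,0,0],"grip":-1},{"translation":[3,0,0],"twist":[0,0,0],"grip":-1},{"translation":[4,0,0],"twist":[0,0,0],"grip":-1},{"translation":[4,0,0],"twist":[0,0,0],"grip":-1},{"translation":[4,0,0],"twist":[0,0,0],"grip":-1},{"translation":[4,0,0],"twist":[0,0,0],"grip":-1},{"translation":[4,0,0],"twist":[0,0,0],"grip":-1},{"translation":[4,0,0],"twist":[0,0,0],"grip":-1},{"translation":[4,0,0],"twist":[0,0,0],"grip":-1},{"translation":[4,0,0],"twist":[0,0,0],"grip":-1}]'
python3 -c "
from h import *
go(23,18,.098)"
```

```text
t: 17.8
tool_pos: [0.5469, -0.1066, 0.0946]
orientation: [-3.048, 0.654, 0.113]
force: [-24.9, 10.1, 21.0]
opening: 0.0006
t 17.8 mix now [32.6 18.7] z 0.0946 F mix [-26.9  -1.2] 21.0 tool d mm [-9.8  0.6 -2.6] yaw err mrad 7.0 tilt [-0.066  0.037 -0.997]
```

Firmly against the stop (27 N). I back off, lift, and check.

```bash
python3 -m pendant '[{"translation":[-6,0,0],"twist":[0,0,0],"grip":-1},{"translation":[-10,0,0],"twist":[0,0,0],"grip":-1},{"translation":[-15,0,0],"twist":[0,0,0],"grip":-1},{"translation":[-20,0,0],"twist":[0,0,0],"grip":-1},{"translation":[-10,0,-20],"twist":[0,0,0],"grip":-1},{"translation":[0,0,-30],"twist":[0,0,0],"grip":-1},{"translation":[0,0,-30],"twist":[0,0,0],"grip":-1},{"translation":[0,0,0],"twist":[0,0,0],"grip":-1},{"translation":[0,0,0],"twist":[0,0,0],"grip":-1},{"translation":[0,0,0],"twist":[0,0,0],"grip":-1}]'
python3 - <<'E'
from h import *
s=robot.read_state(); M=R.from_rotvec(s['orientation']).as_matrix()
W=np.c_[np.r_[Rm[:,0],0],np.r_[-Rm[:,1],0],[0,0,-1]]; print('twist needed',R.from_matrix(M.T@W).as_rotvec().round(3))
go(-54,-70,.15); snap('wrist','w13'); snap('scene','s13')
a=cv2.imread('pics/w13.png')[0:340,100:600]; b=cv2.imread('pics/s13.png')[160:290,280:430]
b=cv2.resize(b,(300,260),interpolation=3); c=np.zeros((340,800,3),np.uint8); c[:,:500]=a; c[:260,500:]=b; cv2.imwrite('pics/c13.png',c)
E
```

```text
t: 18.8
tool_pos: [0.4973, -0.0853, 0.1831]
orientation: [-3.051, 0.655, 0.098]
force: [-1.0, 0.5, 0.2]
opening: 0.0001
twist needed [-0.006  0.066  0.006]
t 18.8 mix now [-21.4  17.4] z 0.1831 F mix [-1.1  0. ] 0.2 tool d mm [-30.9  87.4  34.7] yaw err mrad 7.0 tilt [-0.057  0.033 -0.998]
```

View pics/c13.png

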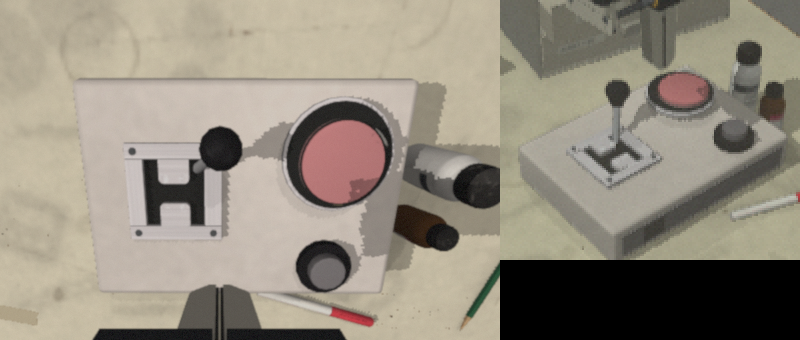

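The crops show the knob at (320,149) in the full wrist image, forward right in slot 3. The button is at (426,272). The dish, bottles and marker are undisturbed.

```bash
python3 - <<'E'
from h import *
k=tri([('w13',320,149),('s13',338.5,206.5)]); print('knob',k,mix(k),'ray',mix(ray('w13',320,149,.106)))
g=np.mean([(232,151),(313,151),(317,234),(238,232)],0); print('gate',mix(ray('w13',*g,.062)))
b=tri([('w13',426,272),('s13',280+235/2,160+130/2)]); print('btn',b,mix(b),'ray',mix(ray('w13',426,272,.078)),mix(ray('s13',397.5,225,.078)))
E
```

```text
knob [ 0.55916041 -0.11334838  0.10433244] [46.5 17.6] ray [47.4 18.5]
gate [ 9.4 54.4]
btn [ 0.42845421 -0.15211739  0.07078903] [-56.2 -72. ] ray [-52.3 -68.7] [-62.1 -66.8]
```

```bash
python3 -m pendant '[{"translation":[-5,14,0],"twist":[0,0.02,0],"grip":-1},{"translation":[-5,14,0],"twist":[0,0.02,0],"grip":-1},{"translation":[-5,14,0],"twist":[0,0.02,0],"grip":-1},{"translation":[-5,14,5],"twist":[0,0,0],"grip":-1},{"translation":[-5,14,10],"twist":[0,0,0],"grip":-1},{"translation":[-5,12,15],"twist":[0,0,0],"grip":-1},{"translation":[0,0,15],"twist":[0,0,0],"grip":-1},{"translation":[0,0,15],"twist":[0,0,0],"grip":-1},{"translation":[0,0,10],"twist":[0,0,0],"grip":-1},{"translation":[0,0,0],"twist":[0,0,0],"grip":-1}]'
python3 - <<'E'
from h import *
go(-55,-70,.08); snap('wrist','w14'); snap('scene','s14')
a=cv2.imread('pics/w14.png')[100:400,150:550]; b=cv2.imread('pics/s14.png')[160:290,330:460]
b=cv2.resize(b,(300,300),interpolation=3); cv2.imwrite('pics/c14.png',np.hstack([a,b]))
E
```

```text
t: 19.9
tool_pos: [0.4264, -0.1485, 0.0997]
orientation: [-3.061, 0.658, 0.032]
force: [0.8, 0.3, -0.1]
opening: 0.0004
t 19.9 mix now [-59.6 -69.6] z 0.0997 F mix [0.6 0.6] -0.1 tool d mm [ 5.   0.6 19.6] yaw err mrad 6.0 tilt [-0.018  0.014 -1.   ]
```

View pics/c14.png

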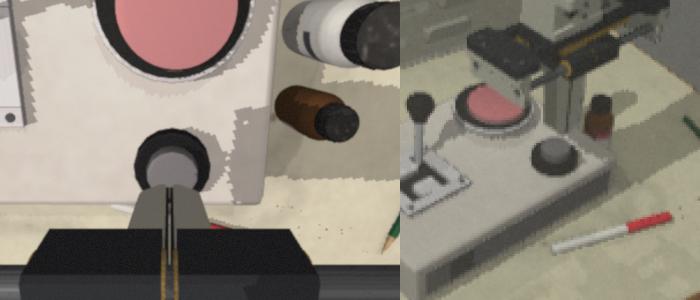

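The crop shows the tip at (170,187), over the near half of the button, whose centre is at about (171,172). I shift 4–5 mm forward and press.

```bash
python3 -m pendant '[{"translation":[3,0,3],"twist":[0,0.01,0],"grip":-1},{"translation":[2,0,5],"twist":[0,0.01,0],"grip":-1},{"translation":[0,0,5],"twist":[0,0,0],"grip":-1},{"translation":[0,0,3],"twist":[0,0,0],"grip":-1},{"translation":[0,0,2],"twist":[0,0,0],"grip":-1},{"translation":[0,0,2],"twist":[0,0,0],"grip":-1},{"translation":[0,0,1],"twist":[0,0,0],"grip":-1},{"translation":[0,0,0],"twist":[0,0,0],"grip":-1},{"translation":[0,0,0],"twist":[0,0,0],"grip":-1},{"translation":[0,0,0],"twist":[0,0,0],"grip":-1}]'
python3 -c "
from h import *
go(-55,-70,.072)"
```

```text
t: 21.0
tool_pos: [0.4347, -0.1515, 0.0813]
orientation: [-3.068, 0.658, -0.012]
force: [-0.5, -0.5, 0.1]
opening: 0.0005
t 21.0 mix now [-50.8 -68.9] z 0.0813 F mix [-0.2 -0.7] 0.1 tool d mm [-4.3  1.1  9.3] yaw err mrad 7.0 tilt [ 0.009  0.002 -1.   ]
```

```bash
python3 -m pendant '[{"translation":[-3,0,0],"twist":[0,0,0],"grip":-1},{"translation":[0,0,2],"twist":[0,0,0],"grip":-1},{"translation":[0,0,2],"twist":[0,0,0],"grip":-1},{"translation":[0,0,2],"twist":[0,0,0],"grip":-1},{"translation":[0,0,2],"twist":[0,0,0],"grip":-1},{"translation":[0,0,1],"twist":[0,0,0],"grip":-1},{"translation":[0,0,1],"twist":[0,0,0],"grip":-1},{"translation":[0,0,1],"twist":[0,0,0],"grip":-1},{"translation":[0,0,0],"twist":[0,0,0],"grip":-1},{"translation":[0,0,0],"twist":[0,0,0],"grip":-1}]'
python3 -c "
from h import *
go(-55,-70,.072)"
```

```text
t: 22.0
tool_pos: [0.4322, -0.1504, 0.0727]
orientation: [-3.068, 0.658, -0.013]
force: [-1.5, 0.8, 4.8]
opening: 0.0007
t 22.0 mix now [-53.5 -69. ] z 0.0727 F mix [-1.7  0.1] 4.8 tool d mm [-1.5  1.   0.7] yaw err mrad 7.0 tilt [ 0.009  0.002 -1.   ]
```

Nearly down (4.8 N at 72.7 mm). I press a little harder onto the stop.

```bash
python3 -m pendant '[{"translation":[0,0,1],"twist":[0,0,0],"grip":-1},{"translation":[0,0,2],"twist":[0,0,0],"grip":-1},{"translation":[0,0,2],"twist":[0,0,0],"grip":-1},{"translation":[0,0,2],"twist":[0,0,0],"grip":-1},{"translation":[0,0,2],"twist":[0,0,0],"grip":-1},{"translation":[0,0,2],"twist":[0,0,0],"grip":-1},{"translation":[0,0,2],"twist":[0,0,0],"grip":-1},{"translation":[0,0,2],"twist":[0,0,0],"grip":-1},{"translation":[0,0,2],"twist":[0,0,0],"grip":-1},{"translation":[0,0,2],"twist":[0,0,0],"grip":-1}]'
python3 -c "
from h import *
go(-55,-70,.072)"
```

```text
t: 23.0
tool_pos: [0.4324, -0.1505, 0.0719]
orientation: [-3.069, 0.655, -0.005]
force: [-13.6, 5.2, 26.8]
opening: 0.0007
t 23.0 mix now [-53.2 -68.9] z 0.0719 F mix [-14.5  -1. ] 26.8 tool d mm [-1.8  1.  -0.1] yaw err mrad 9.0 tilt [ 0.004  0.003 -1.   ]
```

```bash
python3 -m pendant '[{"translation":[0,0,-5],"twist":[0,0,0],"grip":-1},{"translation":[0,0,-10],"twist":[0,0,0],"grip":-1},{"translation":[0,0,-20],"twist":[0,0,0],"grip":-1},{"translation":[-10,0,-30],"twist":[0,0,0],"grip":-1},{"translation":[-10,0,-30],"twist":[0,0,0],"grip":-1},{"translation":[-15,0,-20],"twist":[0,0,0],"grip":-1},{"translation":[-15,0,0],"twist":[0,0,0],"grip":-1},{"translation":[0,0,0],"twist":[0,0,0],"grip":-1},{"translation":[0,0,0],"twist":[0,0,0],"grip":-1},{"translation":[0,0,0],"twist":[0,0,0],"grip":-1}]'
python3 - <<'E'
from h import *
go(-55,-70,.08); snap('wrist','w15'); snap('scene','s15')
knob('s13',.106,(300,190,390,250)); knob('s15',.106,(300,190,390,250))
a=cv2.imread('pics/w15.png')[0:340,100:600]; b=cv2.imread('pics/s15.png')[160:290,280:430]
b=cv2.resize(b,(300,260),interpolation=3); c=np.zeros((340,800,3),np.uint8); c[:,:500]=a; c[:260,500:]=b; cv2.imwrite('pics/c15.png',c)
# button height and bystanders before/after
i0,P0,_=cloud('scene0'); i1,P1,_=cloud('s15')
print('btn z',np.median(P0[224:228,395:400,2]),np.median(P1[224:228,395:400,2]))
for P,i in((P0,i0),(P1,i1)):
    h=cv2.cvtColor(i,cv2.COLOR_RGB2HSV); m=(h[...,1]>60)&((h[...,0]<8)|(h[...,0]>165))&(P[...,2]>.06)&(P[...,2]<.1); m[:180]=0;m[230:]=0;m[:,:340]=0;m[:,400:]=0; print('dish',mix(P[m].mean(0)))
E
```

```text
t: 24.0
tool_pos: [0.3858, -0.1301, 0.1919]
orientation: [-3.069, 0.655, -0.008]
force: [0.3, 0.1, -0.1]
opening: 0.0006
t 24.0 mix now [-104.1  -69.8] z 0.1919 F mix [0.2 0.2] -0.1 tool d mm [ 48.6   1.1 112.1] yaw err mrad 9.0 tilt [ 0.006  0.002 -1.   ]
s13 [338.7 206.8] [334 202  10  12  90] [43.2 18.4] cloud [15.3 40.7] 0.1133
s15 [338.5 207.5] [334 202  10  12  87] [41.3 20.4] cloud [31.3 28.3] 0.1105
btn z 0.07808182041360212 0.07851149408791835
dish [ 32.9 -71.6]
dish [ 32.7 -71.8]
```

View pics/c15.png

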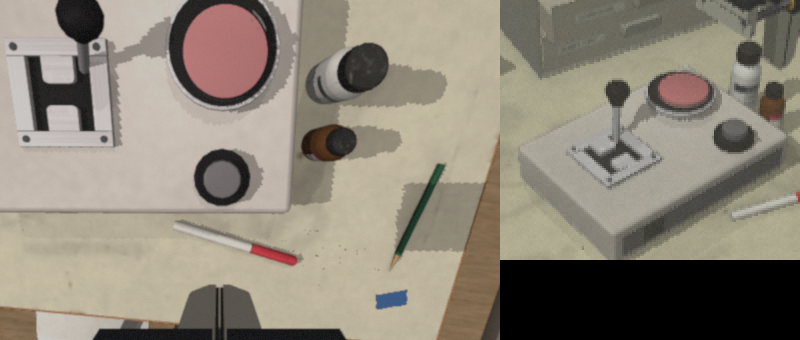

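The final crops show the lever still in slot 3 (scene crop (617,93), unchanged) and the button up again. Dish, bottles and marker are in place and the robot is clear, so I hand in.

```bash
python3 -c "
from h import *
print(robot.close_job())"
```

```text
the job is handed in; nothing more can be done
None
```

The lever is fully home in slot 3, and the start button was pressed right down afterwards and came back up. The job is handed in at about 24 s of the 64 s allowed.

- **Lever:** With the fingers closed I pushed the knob back out of slot 1 into neutral, across to the right, then forward until it met the stop at 27 N. By wrist and scene views together the knob was then about 37–38 mm forward and 36–37 mm right of the gate centre. It had not moved by more than the measuring noise in the last picture.
- **Button:** I pressed until it bottomed out. The fingertip was at 71.9 mm, against 72 mm expected, with 27 N on the tool, about 14 N of it sideways. The top read 78.5 mm after release, against 78.1 mm before.
- **Bystanders:** The dish is in the same place within 0.3 mm. The bottles and marker looked unmoved in the pictures; I did not measure them. The robot was clear of everything when I handed in, with about 0 N on the tool.

Two things were off:
- **Camera disagreement:** The cameras differed by 4–8 mm (up to about 10 mm on the button), so I settled the end positions by contact force and by measuring knob against gate.
- **Fingers hid the knob:** The scene-view knob check found nothing during the first part of the forward push, because the fingers covered the knob. I used force and the wrist view there.

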